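Clamp a mortar test prism with the slip-clutch cap

ROBOT

A 6-joint arm with a two-finger parallel gripper is mounted at the origin on the work surface. World frame = base frame: x ahead of the robot, y to its left, z up, the work surface at z = 0. Lengths are in m, angles in rad, forces in N, time in s.
With the tool pointing down it reaches from about 0.3 to 0.775 m from the base axis. Payload 14.6 kg.
Tool frame: the origin (TCP) lies on the front face of the gripper's body, between the roots of the fingers; the fingertips stand 97 mm ahead of it and the grasp point (between the pads) lies 78 mm ahead of it; z points along the fingers, x is the direction in which the jaws open and shut, and the axes are right-handed (so a half turn about z gives the same grasp; the last joint's range is limited). The gripper opens to 94 mm and grips with 3 to 60 N. Pads are 16 mm wide; open, the fingers measure 119 mm over their backs; the gripper's body (75 mm by 177 mm) begins 78 mm behind the grasp point.
Start: joints at [-1.361, 0.3, 1.521, -0, 1.321, -0.067], TCP at [0.15, -0.529, 0.303] pointing down, gripper open.
Joint ranges: [-3.03, 3.03], [-0.79, 2.21], [0.23, 2.52], [-1.04, 4.18], [0, 3.07], [-2.55, 2.55]. Speed limits (rad/s): [2.22, 2.22, 2.57, 3.14, 3.14, 3.14].

INTERFACE

Orientations are given as [roll, pitch, yaw] about the fixed x, y, z axes, in that order (R = Rz(yaw) Ry(pitch) Rx(roll)).
In Python, from station import sensors, camera, ctrl gives the robot as it stands.
- The arm moves only by the tool move_arm, never from a script. Its argument "rows" is text: rows parted by semicolons, each of 6 numbers parted by spaces: the shift along the tool's x, y, z in mm, then the turn, a rotation vector about the tool's x, y, z in rad. In form: x y z wx wy wz; .... A call has 1 to 20 rows; each row shifts and turns the pose as measured when the row begins, along the tool's axes as they then stand; what a row does not reach is not made up. A row lasts 1/8 s, in which the tool goes at most 62.5 mm and 10.7 degrees, less where a joint would pass 70% of its speed; a pose out of reach is approached as far as the arm can. A call with a gripper value outside its range is refused whole. "grip" is the opening, from -1 (shut) to 1 (fully open), set as the call begins (left out, the last holds). The fingers move at their own pace and stop on an object; "newtons" is the grip in N (left out, the last holds). Time passes only in rows, so rows that do not move let the fingers close. It gives the time, the measured TCP pose, the force and the opening at its end, in the units of the state.
- sensors.get_obs(): the state, without advancing time (a new reading comes with each control period).
- camera(name): name is "scene" or "top"; returns a dict with "color" (400x640x3 uint8, blue, green, red), "z_map" (400x640 float32, m along the optical axis (not along the pixel's ray), 0 where there is no reading), "mtx" (3x3 intrinsics, pixels), "position" and "attitude" of the camera in the world. Camera axes: x right, y down, z forward; pixel columns grow to the right and rows downward; lengths in m; the calibration is good to about 2 mm. A picture is of the moment at which its call begins.
- ctrl.hand_in(): hands the job in, once; it reports no verdict.
The state is a dict: "time_s": time; "qpos": joint angles; "joint_vel": joint speeds; "tau": joint torques, N m; "ee_pos": TCP position; "eef_rot": TCP orientation; "force": force on the tool from outside, world axes, zero at the start; "moment": the same for the moment, N m; "grip_width": finger opening in m.
Only numpy, scipy, OpenCV 4.12 (cv2) and the standard library are available. Lean on these libraries where they do the work, as an engineer would, in place of code of your own. Each camera call takes 0.05 s, during which the arm holds its last target.

TASK

Take the pale mortar prism out of the tray and stand it in the specimen vise, centrally between the open jaws. Then turn the red cap clockwise until the jaws grip the prism and the cap's drag clutch slips for the first time: stop there, within a twelfth of a turn of slip, and let go of everything. Leave the other prisms, weights and tools where they are.

Things in the scene. Friction and masses are not known exactly. Their poses are not given: they have to be found in the camera images.
- vise: Specimen vise, fixed: white base plate 130 x 230 x 20 mm; the prism stands on its top, 20 mm up. Origin: centre of the plate's underside; x along the jaw faces, y from the prism end to the drive end. Blue housing 80 (x) x 82 (y) mm at y = +61, top 85 mm up. Two blue jaws with steel faces, 50 mm wide (x), about 20 thick, tops 47 mm up, centred on x = 0.
- seat (a point): Point on the plate's top, on the face line of the fixed jaw as nominally set (x = 0, y = -70 mm of the vise, z = 20); axes as the vise. The fixed jaw looks to +y; it is set by hand up to 6 mm either side of this point, and that is not measured.
- jaw: Moving jaw, facing the fixed one, with a sprung steel face plate that gives up to 3 mm as it grips. Origin: on that face, not pressed (looking to the vise's -y), mid-width, at its foot, 21 mm above the table; axes as the vise. Starts at y = -29 to -33 mm of the vise, so the gap is 31 to 47 mm; slides to -y, 15 mm per radian of clockwise turn.
- collar: Dark steel disc, 62 mm diameter, 6 mm thick, under the red cap: the drive spindle, which turns with the cap about the vertical as long as the clutch does not slip. Origin: on the axis (x = 0, y = +61 mm of the vise), at its underside, 85 mm above the table; x along its white mark. Do not grip it.
- cap: Red round knurled cap, 44 mm diameter, 36 mm tall, on the collar's vertical axis, 92 to 128 mm above the table. Origin: on the axis at its underside; x along the white line on its top, in line with the collar's mark at the start. Clockwise from above closes the jaws: 0.7 to 1.8 rad to reach the prism, so it may need a second grip. Grip with 35 to 45 N or the fingers slide.
- cap_top (a point): Centre of the cap's top, 128 mm above the table. Torques on the cap: moving the jaw takes about 0.2 N m; as the jaws grip it rises within 0.2 rad to about 0.5 N m, where the drag clutch slips smoothly: the collar stops, the cap turns on at that same torque and its line leaves the collar's mark. Let go, the jaws stay tight.
- mortar: The pale off-white mortar prism, 40 (x) x 20 (y) x 70 (z) mm, about 0.12 kg, standing in the tray. Origin: centre of its underside, z up. In the vise its 20 mm thickness goes between the jaws (its y along the vise's y, either way round).
- clay: Brick-red prism of the same size, in the tray; leave it.
- timber: Dark brown prism of the same size, in the tray; leave it. The tray is grey, 235 x 110 mm, fixed, its floor 4 mm above the table and its rim 16 mm; the three prisms stand in a row along its length, 70 mm apart, in any order, 40 mm side along the row.
- weight_big: Red weight with a knob, 60 mm diameter, 72 mm tall, loose; leave it. Origin under its centre.
- weight_small: Red weight with a knob, 44 mm diameter, 54 mm tall, loose; leave it. Origin under its centre.
- screwdriver: Screwdriver with a yellow handle, lying loose; leave it.
- wrench: Steel wrench, lying loose; leave it.
- spool: Blue plastic cylinder, 40 mm diameter, 30 mm tall, loose; leave it. Origin under its centre.
Not all that is in view belongs to the job. Leave any yellow look-alike of the mortar alone.

How it is judged:
On the way, in this order (a step that is already met when the one before it is completed fails the run):
1. the mortar prism stands in the vise between the open jaws, let go (x of mortar in the frame of vise between -0.015 and 0.015 m and y of mortar in the frame of vise between -0.074 and -0.03 m and z of mortar in the frame of vise between 0.016 and 0.024 m and angle between mortar's own z axis and vertical below 0.08 rad and contact force between the fingers and mortar below 0.1 N and contact force between jaw and mortar below 3 N), for 0.2 s.
2. the jaws grip the prism and the clutch has slipped (x of mortar in the frame of vise between -0.015 and 0.015 m and y of mortar in the frame of vise between -0.074 and -0.03 m and z of mortar in the frame of vise between 0.016 and 0.024 m and angle between mortar's own z axis and vertical below 0.08 rad and contact force between jaw and mortar above 5 N and angle between the x axis of cap and the x axis of collar, either way round above 0.05 rad), for 0.1 s.
At the end, for the whole second after the job is handed in: The mortar prism stands upright (within 0.08 rad) on the vise floor (within 4 mm), within 15 mm of the middle of the jaws' width, gripped by the moving jaw with more than 5 N and at rest; the cap's line has left the collar's mark by 0.05 to 0.52 rad (all of step 2 and angle between the x axis of cap and the x axis of collar, either way round below 0.52 rad and linear speed of mortar below 0.01 m/s); the robot touches nothing.
It fails at once if the clutch is turned on past its first slip: the cap's line is more than 0.52 rad (a twelfth of a turn) from the collar's mark (angle between the x axis of cap and the x axis of collar, either way round above 0.52 rad).
It fails at once if the prism is over-clamped: the jaw presses it with more than 40 N (contact force between jaw and mortar above 40 N).
It fails at once if another prism, a weight or a tool is moved by more than 25 mm (distance of any of clay, timber, weight_big, weight_small, screwdriver, wrench, spool from where it was at the start of the episode above 0.025 m).
It also fails if it takes over 72 s, if anything falls off the work surface, if the arm or the gripper's body presses on something with over 40 N, if the wrist force passes 120 N, or if a joint passes its speed limit or range.

## Working session

There is one attempt and no reset: what is moved stays moved. The work goes in short steps, Python scripts to look and compute and a tool call to move; the robot and the scene stay as the last step left them, time stands still between calls to the robot, and variables do not carry over. Pictures are saved under pics/ and viewed, and the job is handed in when it is done.

Besides the shell and the picture viewer there is one more tool, called after "Request:" as a command line: name --argument value ..., lists and objects as JSON in quotes. move_arm: Moves the arm, as the interface text tells. Its arguments: {"type":"object","properties":{"rows":{"type":"string"},"grip":{"type":"number"},"newtons":{"type":"number"}},"required":["rows"]}

```bash
mkdir -p pics; ls
cat > h.py <<'E'
import numpy as np, cv2
from scipy.spatial.transform import Rotation as R
from station import sensors, camera, ctrl
def cloud(c):
    z=c['z_map']; K=np.array(c['mtx']); h,w=z.shape
    u,v=np.meshgrid(np.arange(w),np.arange(h))
    p=np.stack([(u-K[0,2])/K[0,0]*z,(v-K[1,2])/K[1,1]*z,z],-1)
    a=np.array(c['attitude'])
    Rm=a if a.shape==(3,3) else R.from_euler('xyz',a).as_matrix()
    return p@Rm.T+np.array(c['position'])
E
python3 - <<'E'
from h import *
for n in ['scene','top']:
    c=camera(n); print(n,c['position'],c['attitude'],c['mtx']); cv2.imwrite(f'pics/{n}0.png',c['color'])
    P=cloud(c); np.savez(f'{n}0.npz',P=P,c=c['color'],z=c['z_map'])
    print(P[200,320],P[390,320])
print(sensors.get_obs())
E
```

```text
pics
scene [0.91820432 0.43448253 0.8685993 ] [-2.54114455 -0.01715098  2.49432696] [[374.77004975   0.         319.77245412]
 [  0.         374.77004975 199.09565037]
 [  0.           0.           1.        ]]
[ 0.54927096 -0.02784759  0.00080172] [0.84327753 0.35912189 0.05899281]
top [ 0.40896877 -0.00831744  1.60944371] [-3.01502345  0.0185417  -1.58029766] [[493.46684945   0.         318.71623197]
 [  0.         493.46684945 199.95295157]
 [  0.           0.           1.        ]]
[0.61115776 0.01504629 0.02132777] [0.13880321 0.01189117 0.50985443]
{'time_s': 0.1, 'qpos': array([-1.36060107e+00,  3.00429617e-01,  1.52150603e+00, -4.96684461e-05,
        1.32068762e+00, -6.66188829e-02]), 'joint_vel': array([-0.00179329, -0.00132543, -0.00179356, -0.00066835,  0.00014352,
       -0.00041956]), 'tau': array([ 1.88361249e-03, -5.32642615e+01, -3.53279936e+01,  7.09860865e-02,
        2.34930374e-02, -5.85734460e-05]), 'ee_pos': array([ 0.15026319, -0.52894232,  0.30214078]), 'eef_rot': array([-3.14157205e+00,  1.03153234e-03, -1.29396985e+00]), 'force': array([-1.09332028, -0.06955043, -0.55978963]), 'moment': array([ 0.03878486, -0.03170474,  0.00099383]), 'grip_width': 0.09391958063406242}
```

View pics/scene0.png

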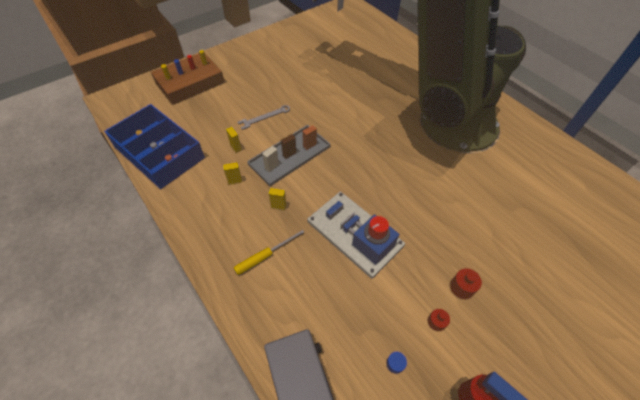

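View pics/top0.png

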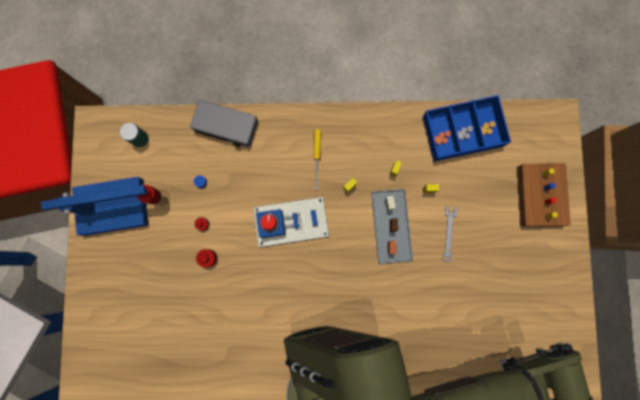

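Run:
```python
from h import *
t=np.load('top0.npz'); s=np.load('scene0.npz')
a=cv2.resize(t['c'][180:272,240:420],None,fx=4,fy=4,interpolation=cv2.INTER_CUBIC)
b=cv2.resize(s['c'][110:290,230:420],None,fx=4,fy=3.2,interpolation=cv2.INTER_CUBIC)
cv2.imwrite('pics/a.png',a);cv2.imwrite('pics/b.png',b)
P=t['P'];hsv=cv2.cvtColor(t['c'],cv2.COLOR_BGR2HSV)
for n,d in [('top',t),('scene',s)]:
    P=d['P'];hsv=cv2.cvtColor(d['c'],cv2.COLOR_BGR2HSV)
    m=(abs(P[...,0]-0.55)<.3)&(abs(P[...,1])<.3)
    tab=m&(P[...,2]<0.02); print(n,'table z',np.median(P[tab][:,2]))
    # prism tops
    def rect(mm,name):
        q=P[mm][:,:2].astype(np.float32)
        if len(q)>5:
            print(n,name,len(q),np.round(q.mean(0),4),cv2.minAreaRect(q*1000),'z',np.round(np.median(P[mm][:,2]),4))
    rect(m&(abs(P[...,2]-.074)<.006)&(P[...,1]<-.05),'prismtops')
    for z0 in [.074,]:
        mm=(m&(abs(P[...,2]-z0)<.007)&(P[...,1]<-.05)).astype(np.uint8)
        k,l,st,ce=cv2.connectedComponentsWithStats(mm)
        for i in range(1,k):
            if st[i,4]>8: rect(l==i,f'pr{ce[i].round()} col{np.median(d["c"][l==i],axis=0)}')
    mm=(m&(P[...,2]>.115)&(P[...,2]<.14)&(P[...,1]>0.02)&(P[...,0]<.68)).astype(np.uint8)
    k,l,st,ce=cv2.connectedComponentsWithStats(mm)
    for i in range(1,k):
        if st[i,4]>15: rect(l==i,f'cap{ce[i]}')
    rect(m&(abs(P[...,2]-.085)<.004)&(P[...,1]>0.05)&(P[...,0]>.45),'housing')
    rect(m&(abs(P[...,2]-.02)<.004)&(P[...,1]>-.03)&(P[...,1]<.25)&(P[...,0]>.45)&(hsv[...,1]<60),'plate')
    mm=(m&(abs(P[...,2]-.047)<.004)&(P[...,1]>-.05)&(P[...,1]<.15)&(hsv[...,0]>100)&(hsv[...,0]<130)).astype(np.uint8)
    k,l,st,ce=cv2.connectedComponentsWithStats(mm)
    for i in range(1,k):
        if st[i,4]>5: rect(l==i,f'jaw{ce[i]}')
```

```text
top table z -1.4041539305065243e-05
top prismtops 332 [ 0.5738 -0.1924] ((588.86865234375, -143.89608764648438), (173.1213836669922, 294.4993591308594), 85.68499755859375) z 0.0725
top pr[396. 166.] col[ 36.  185.5 205. ] 60 [ 0.7093 -0.227 ] ((709.8533325195312, -227.611083984375), (18.458194732666016, 41.226829528808594), 62.384986877441406) z 0.0699
top pr[350. 183.] col[ 41. 184. 203.] 59 [ 0.6563 -0.0801] ((656.9868774414062, -80.0063705444336), (18.38728141784668, 38.42799758911133), 44.494022369384766) z 0.0706
top pr[391. 201.] col[166. 188. 194.] 79 [ 0.5974 -0.2065] ((597.3694458007812, -207.05230712890625), (40.21686935424805, 20.48358917236328), 12.406392097473145) z 0.0729
top pr[394. 224.] col[31.  49.5 81. ] 82 [ 0.5268 -0.2156] ((526.658447265625, -215.2997589111328), (19.381650924682617, 37.882667541503906), 88.75501251220703) z 0.0734
top pr[392. 246.] col[ 59.5  95.  164.5] 82 [ 0.4581 -0.2081] ((457.40032958984375, -208.36801147460938), (39.91740036010742, 19.617198944091797), 4.158679485321045) z 0.0732
top cap[267.91620112 221.1396648 ] 179 [0.5353 0.1713] ((535
[... 1834 characters left out ...]
622497558594), (42.807716369628906, 43.08045196533203), 85.95741271972656) z 0.1278
scene housing 402 [0.5447 0.1813] ((534.9926147460938, 173.48825073242188), (78.85749816894531, 81.19168090820312), 7.049594402313232) z 0.0831
scene plate 2085 [0.561  0.1024] ((601.26513671875, 121.73672485351562), (248.7128448486328, 228.4500274658203), 7.819101810455322) z 0.0199
scene jaw[333.68269231 207.95192308] 104 [0.5548 0.0376] ((553.7163696289062, 36.6674690246582), (49.715179443359375, 17.873069763183594), 9.999774932861328) z 0.046
scene jaw[350.78723404 222.0106383 ] 94 [0.5464 0.0976] ((545.3435668945312, 96.70941162109375), (50.09028625488281, 13.947132110595703), 8.770567893981934) z 0.0464
```

View pics/a.png

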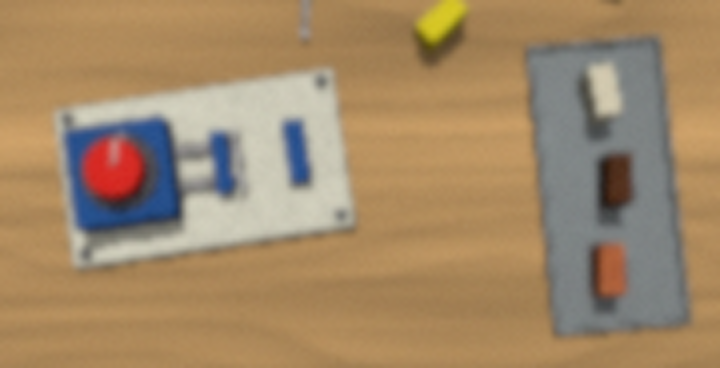

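View pics/b.png

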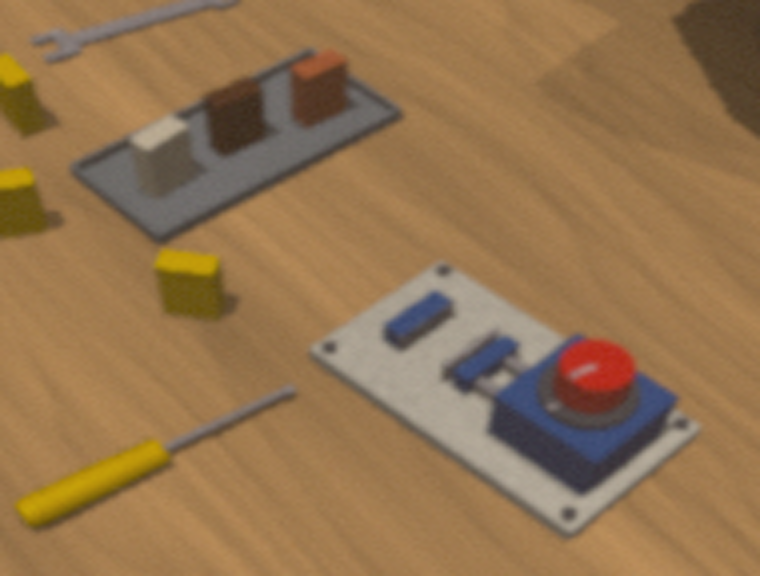

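The pale prism in the tray is at scene (270,156) and top (391,203). The three yellow blocks at scene (233,138), (231,172) and (277,198) are the look-alikes. The only off-white one, and the only one of the four standing in the tray, is the mortar. The vise drive end is at top (268,222) and the jaws are at (294,219) and (313,218).

```bash
cat >> h.py <<'E'
VY=0.136; VO=np.array([0.5437,0.1124])
def v2w(x,y): c,s=np.cos(VY),np.sin(VY); return VO+np.array([c*x-s*y,s*x+c*y])
def w2v(p): c,s=np.cos(VY),np.sin(VY); d=np.asarray(p)[...,:2]-VO; return np.stack([c*d[...,0]+s*d[...,1],-s*d[...,0]+c*d[...,1]],-1)
def plan(xy,z,yaw):
    o=sensors.get_obs(); Rm=R.from_euler('xyz',o['eef_rot']); Rt=R.from_euler('xyz',[np.pi,0,yaw])
    d=np.array([xy[0],xy[1],z])-o['ee_pos']
    print('shift mm',np.round(Rm.inv().apply(d)*1000,1),'rot',np.round((Rm.inv()*Rt).as_rotvec(),3),'q',o['qpos'].round(3),'t',o['time_s'],'F',o['force'].round(2),'M',o['moment'].round(3),'w',round(o['grip_width'],4), 'pos',o['ee_pos'].round(4),'rpy',o['eef_rot'].round(3))
E
python3 - <<'E'
from h import *
for n in ['top','scene']:
    d=np.load(n+'0.npz');P=d['P'];V=w2v(P)
    m=(abs(V[...,0])<.02)&(V[...,1]>-.1)&(V[...,1]<.02)
    b=(V[m][:,1]//.003).astype(int)
    print(n,[(int(k*3+1),int(1000*np.max(P[m][b==k][:,2])),d['c'][m][b==k].mean(0).astype(int).tolist()) for k in np.unique(b)])
    m=(abs(P[...,2]-.02)<.003)&(abs(V[...,0])<.09)&(abs(V[...,1])<.13)&(d['c'].min(-1)>130)
    print(cv2.minAreaRect((V[m]*1000).astype(np.float32)))
plan([.5965,-.2062],.162,-1.39)
E
```

```text
top [(-101, 29, [181, 199, 202]), (-98, 25, [182, 199, 202]), (-95, 25, [181, 199, 201]), (-92, 26, [177, 193, 195]), (-89, 23, [165, 172, 172]), (-86, 49, [147, 132, 123]), (-83, 49, [141, 97, 74]), (-80, 53, [140, 84, 48]), (-77, 52, [141, 84, 47]), (-74, 52, [143, 96, 69]), (-71, 53, [150, 125, 111]), (-68, 49, [162, 161, 158]), (-65, 25, [175, 187, 188]), (-62, 27, [181, 199, 201]), (-59, 23, [182, 200, 203]), (-56, 25, [183, 201, 203]), (-53, 26, [184, 202, 204]), (-50, 26, [184, 202, 204]), (-47, 27, [184, 202, 205]), (-44, 25, [185, 203, 205]), (-41, 24, [183, 201, 203]), (-38, 25, [177, 194, 196]), (-35, 22, [163, 176, 179]), (-32, 52, [150, 155, 157]), (-29, 51, [139, 139, 140]), (-26, 38, [130, 124, 121]), (-23, 51, [124, 91, 75]), (-20, 52, [135, 80, 46]), (-17, 54, [138, 83, 47]), (-14, 48, [138, 95, 72]), (-11, 51, [143, 121, 111]), (-8, 44, [143, 140, 138]), (-5, 45, [140, 145, 146]), (-2, 45, [145, 154, 156]), (1, 40, [149, 159, 161]), (4, 45, [149, 158, 161]), (7, 45, [149, 158, 160]), (10, 42, [150, 160, 162]), (13, 41, [144, 152, 154]), (16, 43, [131, 137, 138]), (1
[... 745 characters left out ...]
2, 48, [127, 134, 143]), (-29, 49, [101, 101, 108]), (-26, 49, [90, 85, 90]), (-23, 47, [104, 77, 71]), (-20, 48, [112, 78, 66]), (-17, 49, [116, 76, 63]), (-14, 49, [113, 75, 63]), (-11, 49, [91, 75, 73]), (-8, 47, [95, 94, 100]), (-5, 41, [116, 125, 133]), (-2, 41, [116, 123, 132]), (1, 40, [114, 118, 125]), (4, 39, [106, 109, 116]), (7, 39, [112, 107, 111])]
((-1.653594970703125, 0.401824951171875), (126.51663208007812, 225.4134521484375), 0.08366718143224716)
shift mm [-188.4 -517.5  140.3] rot [0.    0.001 0.096] q [-1.361  0.3    1.522 -0.     1.321 -0.067] t 0.1 F [-1.09 -0.07 -0.56] M [ 0.039 -0.032  0.001] w 0.0939 pos [ 0.1503 -0.5289  0.3021] rpy [-3.142e+00  1.000e-03 -1.294e+00]
```

Request:
move_arm --rows "-13.5 -37 5.5 0 0 0.007;-13.5 -37 5.5 0 0 0.007;-13.5 -37 5.5 0 0 0.007;-13.5 -37 5.5 0 0 0.007;-13.5 -37 5.5 0 0 0.007;-13.5 -37 5.5 0 0 0.007;-13.5 -37 5.5 0 0 0.007;-13.5 -37 5.5 0 0 0.007;-13.5 -37 5.5 0 0 0.007;-13.5 -37 5.5 0 0 0.007;-13.5 -37 5.5 0 0 0.007;-13.5 -37 5.5 0 0 0.007;-13.5 -37 5.5 0 0 0.007;-13.5 -37 5.5 0 0 0.007;0 0 0 0 0 0" --grip 1

```text
time_s: 1.98
ee_pos: [0.6246, -0.2157, 0.2172]
eef_rot: [3.136, 0.008, -1.397]
force: [0.2, 0.6, -0.3]
grip_width: 0.0941
```

Run:
```python
from h import *
plan([.5965,-.2062],.138,-1.39)
```

```text
shift mm [-13.7  25.6  79.5] rot [ 0.006  0.008 -0.007] q [-0.389  0.623  1.257  0.003  1.271  1.007] t 1.975 F [ 0.18  0.57 -0.29] M [-0.002 -0.008  0.01 ] w 0.0941 pos [ 0.6246 -0.2157  0.2172] rpy [ 3.136  0.008 -1.397]
```

Request:
move_arm --rows "-7 13 5 0.006 0.008 -0.007;-6 12 5 0 0 0;0 0 0 0 0 0;0 0 0 0 0 0"

```text
time_s: 2.48
ee_pos: [0.5956, -0.2087, 0.2067]
eef_rot: [3.14, -0.0, -1.391]
force: [-0.4, -0.4, -0.5]
grip_width: 0.0943
```

Run:
```python
from h import *
plan([.5965,-.2062],.138,-1.39)
c=camera('scene');cv2.imwrite('pics/s1.png',cv2.resize(c['color'][80:230,180:420],None,fx=3,fy=3))
```

```text
shift mm [-2.3 -1.4 68.7] rot [ 0.001 -0.    -0.001] q [-3.950e-01  5.660e-01  1.373e+00 -1.000e-03  1.204e+00  9.960e-01] t 2.475 F [-0.35 -0.43 -0.5 ] M [0.039 0.02  0.016] w 0.0943 pos [ 0.5956 -0.2087  0.2067] rpy [ 3.14  -0.    -1.391]
```

View pics/s1.png

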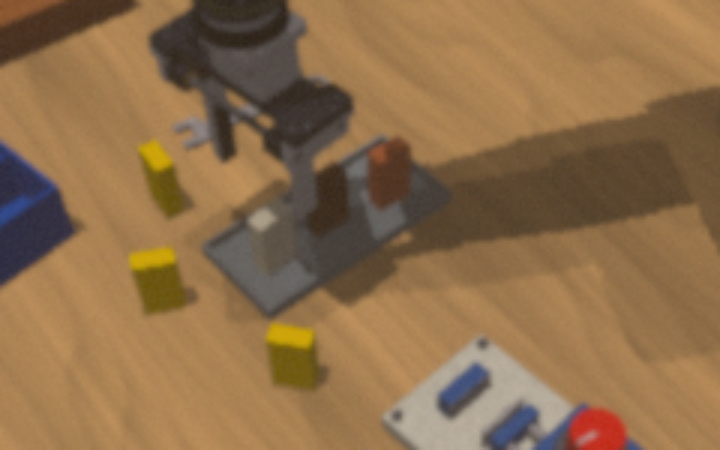

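The fingers at (220,135) and (300,190) straddle the pale prism at (268,235), above it. I'm descending.

Request:
move_arm --rows "-2.3 -1.4 15 0 0 0;0 0 20 0 0 0;0 0 18 0 0 0;0 0 12 0 0 0;0 0 0 0 0 0;0 0 0 0 0 0"

```text
time_s: 3.28
ee_pos: [0.5971, -0.2061, 0.1368]
eef_rot: [3.14, 0.0, -1.391]
force: [0.1, 0.6, -1.0]
grip_width: 0.0941
```

Run:
```python
from h import *
plan([.5965,-.2062],.138,-1.39)
```

```text
shift mm [ 0.   0.6 -1.2] rot [ 0.002  0.    -0.001] q [-3.900e-01  6.500e-01  1.416e+00 -1.000e-03  1.077e+00  1.001e+00] t 3.275 F [ 0.07  0.59 -0.97] M [0.011 0.031 0.   ] w 0.0941 pos [ 0.5971 -0.2061  0.1368] rpy [ 3.14   0.    -1.391]
```

Request:
move_arm --rows "0 0 0 0 0 0;0 0 0 0 0 0;0 0 0 0 0 0;0 0 0 0 0 0;0 0 0 0 0 0;0 0 0 0 0 0;0 0 0 0 0 0;0 0 0 0 0 0" --grip -1 --newtons 20

```text
time_s: 4.28
ee_pos: [0.5976, -0.2063, 0.1385]
eef_rot: [-3.141, -0.001, -1.391]
force: [-0.4, 0.2, 0.3]
grip_width: 0.0199
```

Request:
move_arm --rows "0 0 -15 0 0 0;0 0 -25 0 0 0;0 0 -25 0 0 0;0 0 -15 0 0 0;0 0 0 0 0 0;0 0 0 0 0 0"

```text
time_s: 5.03
ee_pos: [0.5972, -0.2061, 0.223]
eef_rot: [-3.142, -0.001, -1.391]
force: [-0.2, -0.3, -2.5]
grip_width: 0.0197
```

Run:
```python
from h import *
print(v2w(0,-.0495))
plan(v2w(0,-.0495),.25,VY-np.pi/2)
c=camera('scene');cv2.imwrite('pics/s2.png',cv2.resize(c['color'][30:230,180:420],None,fx=3,fy=3))
```

```text
[0.55041127 0.06335707]
shift mm [-273.4   -2.1  -27.3] rot [-0.    -0.001  0.044] q [-3.900e-01  5.500e-01  1.357e+00 -1.000e-03  1.234e+00  1.001e+00] t 5.025 F [-0.19 -0.25 -2.46] M [-0.023 -0.01  -0.002] w 0.0197 pos [ 0.5972 -0.2061  0.223 ] rpy [-3.142e+00 -1.000e-03 -1.391e+00]
```

View pics/s2.png

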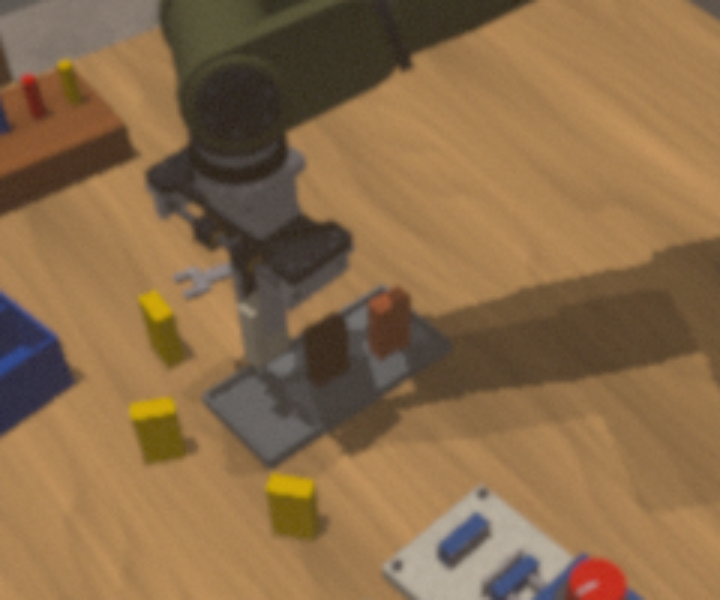

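The prism is held upright at (265,320) and clear of the tray; the other two haven't moved. I'm carrying it to the vise.

Request:
move_arm --rows "-15 0 -2 0 0 0.005;-30 0 -2 0 0 0.005;-35 0 -2 0 0 0.005;-35 0 -2 0 0 0.005;-35 0 -2 0 0 0.005;-35 0 -2 0 0 0.005;-35 0 -2 0 0 0.005;-20 0 0 0 0 0.005;-8 0 0 0 0 0;0 0 0 0 0 0;0 0 0 0 0 0"

```text
time_s: 6.45
ee_pos: [0.5521, 0.0526, 0.2329]
eef_rot: [3.134, 0.003, -1.432]
force: [0.2, 0.1, -1.0]
grip_width: 0.02
```

Run:
```python
from h import *
plan(v2w(0,-.0495),.1555,VY-np.pi/2)
```

```text
shift mm [-10.7  -0.4  77.4] rot [0.008 0.003 0.003] q [0.028 0.379 1.584 0.002 1.186 1.46 ] t 6.45 F [ 0.17  0.14 -0.99] M [ 0.078 -0.006  0.014] w 0.02 pos [0.5521 0.0526 0.2329] rpy [ 3.134e+00  3.000e-03 -1.432e+00]
```

Request:
move_arm --rows "-10.7 -0.4 5 0.008 0.003 0.003;0 0 10 0 0 0;0 0 0 0 0 0;0 0 0 0 0 0"

```text
time_s: 6.95
ee_pos: [0.5509, 0.0628, 0.2162]
eef_rot: [3.141, -0.001, -1.437]
force: [0.1, -0.3, -1.4]
grip_width: 0.0204
```

Run:
```python
from h import *
plan(v2w(0,-.0495),.1555,VY-np.pi/2)
for n in ['top','scene']:
    c=camera(n);P=cloud(c);V=w2v(P)
    c0=(slice(190,260),slice(240,350)) if n=='top' else (slice(120,280),slice(280,430))
    cv2.imwrite(f'pics/{n}3.png',cv2.resize(c['color'][c0],None,fx=4,fy=4,interpolation=cv2.INTER_CUBIC)[:600,:800])
```

```text
shift mm [-0.7  0.4 60.7] rot [ 0.    -0.001 -0.002] q [ 4.800e-02  3.950e-01  1.604e+00 -1.000e-03  1.143e+00  1.485e+00] t 6.95 F [ 0.1  -0.3  -1.43] M [0.034 0.034 0.014] w 0.0204 pos [0.5509 0.0628 0.2162] rpy [ 3.141e+00 -1.000e-03 -1.437e+00]
```

View pics/scene3.png

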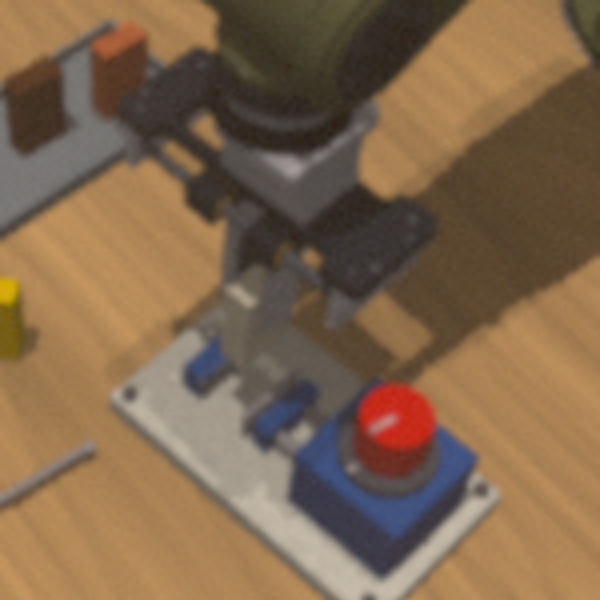

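The prism hangs over the gap between the blue jaws, which are at (205,365) and (285,410). I'm lowering it.

Request:
move_arm --rows "-0.7 0.4 12 0 0 0;0 0 15 0 0 0;0 0 15 0 0 0;0 0 10 0 0 0;0 0 5 0 0 0;0 0 0 0 0 0;0 0 0 0 0 0"

```text
time_s: 7.92
ee_pos: [0.5503, 0.0633, 0.1548]
eef_rot: [3.141, -0.001, -1.437]
force: [-0.3, 0.6, -1.1]
grip_width: 0.0199
```

Run:
```python
from h import *
plan(v2w(0,-.0495),.1545,VY-np.pi/2)
```

```text
shift mm [-0.1 -0.1  0.3] rot [ 0.001 -0.001 -0.002] q [ 4.900e-02  4.750e-01  1.650e+00 -1.000e-03  1.017e+00  1.486e+00] t 7.925 F [-0.27  0.64 -1.05] M [-0.019  0.023  0.044] w 0.0199 pos [0.5503 0.0633 0.1548] rpy [ 3.141e+00 -1.000e-03 -1.437e+00]
```

Near contact. I'll press down by small steps.

Request:
move_arm --rows "0 0 0.7 0 0 0;0 0 0 0 0 0;0 0 0 0 0 0"

```text
time_s: 8.3
ee_pos: [0.5505, 0.0633, 0.1547]
eef_rot: [-3.141, -0.001, -1.437]
force: [-0.4, -0.6, -1.0]
grip_width: 0.0199
```

Request:
move_arm --rows "0 0 0.7 0 0 0;0 0 0 0 0 0;0 0 0 0 0 0"

```text
time_s: 8.68
ee_pos: [0.5506, 0.0633, 0.1543]
eef_rot: [-3.141, -0.001, -1.437]
force: [0.5, 0.3, -0.3]
grip_width: 0.0199
```

Run:
```python
from h import *
plan(v2w(0,-.0495),.1545,VY-np.pi/2)
for n in ['scene']:
    c=camera(n);P=cloud(c);V=w2v(P)
    c0=(slice(150,260),slice(290,430))
    cv2.imwrite(f'pics/{n}4.png',cv2.resize(c['color'][c0],None,fx=5,fy=5,interpolation=cv2.INTER_CUBIC)[:600,:800])
```

```text
shift mm [-0.1  0.2 -0.2] rot [-0.001 -0.001 -0.002] q [ 4.900e-02  4.750e-01  1.651e+00 -1.000e-03  1.015e+00  1.486e+00] t 8.675 F [ 0.46  0.33 -0.33] M [-0.046  0.069  0.015] w 0.0199 pos [0.5506 0.0633 0.1543] rpy [-3.141e+00 -1.000e-03 -1.437e+00]
```

View pics/scene4.png

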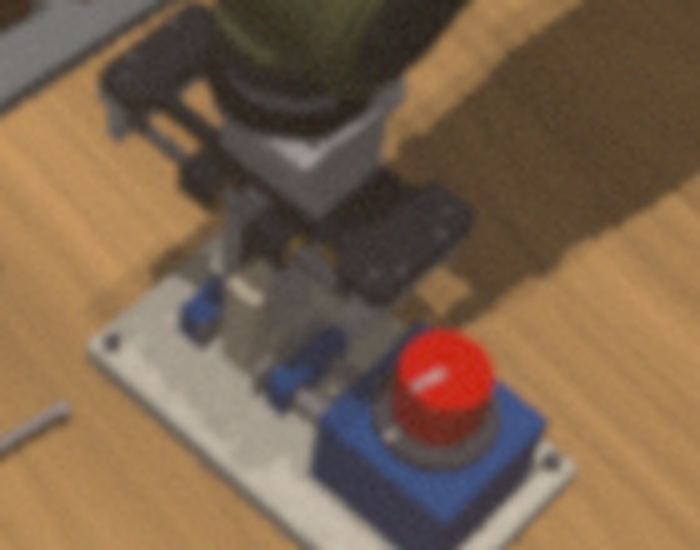

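Request:
move_arm --rows "0 0 1 0 0 0;0 0 0.5 0 0 0;0 0 0 0 0 0"

```text
time_s: 9.1
ee_pos: [0.5508, 0.0633, 0.1543]
eef_rot: [-3.14, -0.001, -1.437]
force: [0.4, -0.0, -1.9]
grip_width: 0.0201
```

Request:
move_arm --rows "0 0 1 0 0 0;0 0 0.5 0 0 0;0 0 0 0 0 0"

```text
time_s: 9.48
ee_pos: [0.551, 0.0634, 0.1543]
eef_rot: [-3.139, -0.001, -1.437]
force: [0.1, 0.1, -0.3]
grip_width: 0.0197
```

Height stays at 0.1543 against the expected 0.1545, so the prism is seated. I'm releasing it.

Request:
move_arm --rows "0 0 0 0 0 0;0 0 0 0 0 0;0 0 0 0 0 0;0 0 0 0 0 0;0 0 0 0 0 0" --grip 0

```text
time_s: 10.1
ee_pos: [0.5511, 0.0634, 0.1538]
eef_rot: [-3.139, -0.001, -1.437]
force: [0.5, -0.4, 0.1]
grip_width: 0.047
```

Request:
move_arm --rows "0 0 -10 0 0 0;0 0 -25 0 0 0;0 0 -30 0 0 0;0 0 -30 0 0 0;0 0 -20 0 0 0;0 0 0 0 0 0"

```text
time_s: 10.85
ee_pos: [0.5507, 0.0634, 0.2758]
eef_rot: [-3.137, -0.001, -1.437]
force: [-0.4, 0.9, 0.2]
grip_width: 0.0467
```

Run:
```python
from h import *
plan([.5355,.1728],.194,1.45)
for n in ['scene','top']:
    c=camera(n);P=cloud(c);V=w2v(P)
    c0=(slice(150,260),slice(290,430)) if n=='scene' else (slice(180,260),slice(240,350))
    cv2.imwrite(f'pics/{n}5.png',cv2.resize(c['color'][c0],None,fx=5,fy=5,interpolation=cv2.INTER_CUBIC)[:600,:800])
    m=(P[...,2]>.06)&(P[...,2]<.1)&(abs(V[...,0])<.03)&(V[...,1]<-.02)&(V[...,1]>-.08)
    if m.sum()>10:
        print(n,m.sum(),P[m][:,2].max(),V[m].mean(0)); mt=m&(P[...,2]>.085)
        if mt.sum()>5: print(cv2.minAreaRect((V[mt]*1000).astype(np.float32)),np.median(P[mt][:,2]))
```

```text
shift mm [-110.5    0.8   81.6] rot [ 1.000e-03 -7.000e-03 -2.887e+00] q [ 4.900e-02  3.300e-01  1.545e+00 -1.000e-03  1.261e+00  1.486e+00] t 10.85 F [-0.35  0.94  0.19] M [ 0.029 -0.046  0.02 ] w 0.0467 pos [0.5507 0.0634 0.2758] rpy [-3.137e+00 -1.000e-03 -1.437e+00]
scene 200 0.09436172085868033 [ 0.00299754 -0.04624477]
((-0.7282447814941406, -48.93767166137695), (20.746171951293945, 41.126220703125), 89.78974914550781) 0.08972827521277776
top 23 0.09718590441036112 [-0.0159448  -0.05102074]
((-15.231792449951172, -49.924293518066406), (19.03528594970703, 9.088491439819336), 88.03353118896484) 0.08868869304744176
```

View pics/scene5.png

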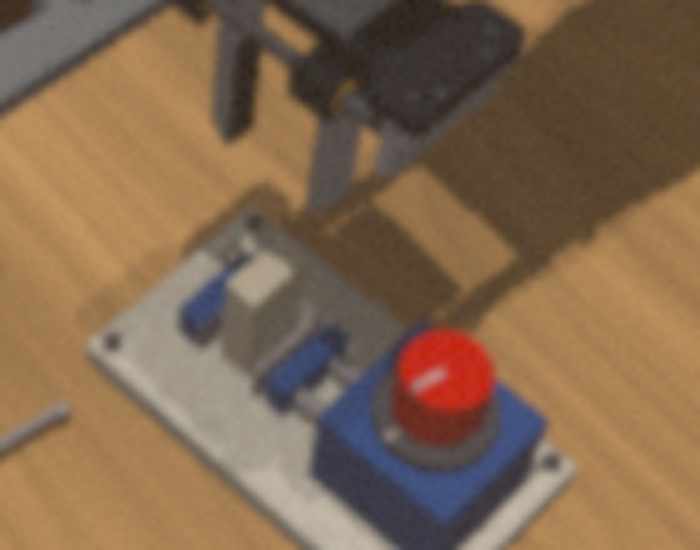

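Prism stands upright at (258,310), vise (-0.7, -49) mm, top 90 mm, clear of both jaws. Next is the cap at (445,380).

Request:
move_arm --rows "-15 0 0 0 0 0;-35 0 0 0 0 0;-35 0 0 0 0 0;-20 0 0 0 0 0;0 0 0 0 0 -0.1;0 0 0 0 0 -0.17;0 0 0 0 0 -0.17;0 0 0 0 0 -0.17;0 0 0 0 0 -0.17;0 0 0 0 0 -0.17;0 0 0 0 0 -0.17;0 0 0 0 0 -0.17;0 0 0 0 0 -0.17;0 0 0 0 0 -0.17;0 0 0 0 0 -0.17;0 0 0 0 0 -0.17;0 0 0 0 0 -0.17;0 0 0 0 0 -0.17;0 0 0 0 0 -0.17" --grip 1

```text
time_s: 13.32
ee_pos: [0.5266, 0.1867, 0.2549]
eef_rot: [-3.119, 0.017, 1.132]
force: [0.1, 0.6, 0.1]
grip_width: 0.094
```

Run:
```python
from h import *
plan([.5355,.1728],.25,1.45)
```

```text
shift mm [-8.7 14.1  4.7] rot [-0.025  0.014 -0.318] q [ 0.275  0.372  1.539  0.002  1.259 -0.858] t 13.325 F [0.06 0.59 0.08] M [ 0.048 -0.172  0.016] w 0.094 pos [0.5266 0.1867 0.2549] rpy [-3.119  0.017  1.132]
```

Request:
move_arm --rows "-4 7 0 -0.025 0.014 0;-4 6 0 0 0 0;0 0 0 0 0 0;0 0 0 0 0 0"

```text
time_s: 13.82
ee_pos: [0.5349, 0.1741, 0.2533]
eef_rot: [3.139, 0.004, 1.124]
force: [-0.1, 0.2, 0.2]
grip_width: 0.0941
```

Run:
```python
from h import *
plan([.5355,.1728],.194,1.132)
```

```text
shift mm [-0.7  1.  59.3] rot [ 0.002  0.004 -0.008] q [ 0.251  0.372  1.544 -0.005  1.227 -0.871] t 13.825 F [-0.14  0.21  0.21] M [ 0.053 -0.179 -0.051] w 0.0941 pos [0.5349 0.1741 0.2533] rpy [3.139 0.004 1.124]
```

Request:
move_arm --rows "-0.7 1 10 0.002 0.004 0;0 0 17 0 0 0;0 0 15 0 0 0;0 0 10 0 0 0;0 0 4 0 0 0;0 0 0 0 0 0;0 0 0 0 0 0"

```text
time_s: 14.7
ee_pos: [0.5351, 0.1731, 0.1925]
eef_rot: [-3.141, 0.001, 1.123]
force: [-0.2, 0.5, 0.0]
grip_width: 0.0938
```

Run:
```python
from h import *
plan([.5355,.1728],.194,1.132)
c=camera('scene')
cv2.imwrite(f'pics/s6.png',cv2.resize(c['color'][150:260,290:430],None,fx=5,fy=5,interpolation=cv2.INTER_CUBIC))
```

```text
shift mm [-0.1  0.4 -1.5] rot [-0.001  0.001 -0.009] q [ 0.248  0.441  1.6    0.     1.102 -0.875] t 14.7 F [-0.21  0.49  0.01] M [ 0.022 -0.142  0.021] w 0.0938 pos [0.5351 0.1731 0.1925] rpy [-3.141e+00  1.000e-03  1.123e+00]
```

View pics/s6.png

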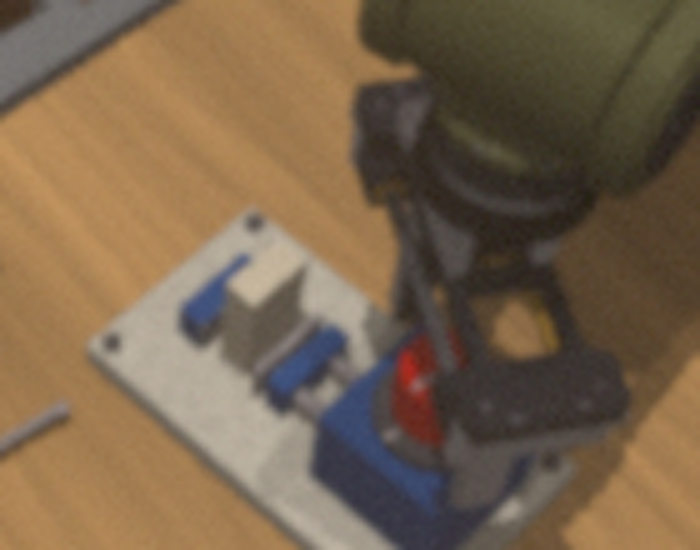

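The cap at (420,390) sits between the fingers. I'll close on it at 40 N; the jaw and prism stay visible, so I can watch the approach.

Request:
move_arm --rows "0 0 -2 0 0 0;0 0 0 0 0 0;0 0 0 0 0 0;0 0 0 0 0 0;0 0 0 0 0 0;0 0 0 0 0 0;0 0 0 0 0 0;0 0 0 0 0 0" --grip -1 --newtons 40

```text
time_s: 15.75
ee_pos: [0.5353, 0.173, 0.1955]
eef_rot: [3.141, -0.0, 1.123]
force: [-0.1, -1.2, 0.9]
grip_width: 0.0436
```

Run:
```python
from h import *
plan([.5355,.1728],.194,1.132)
```

```text
shift mm [-0.1  0.2  1.5] rot [ 0.    -0.    -0.009] q [ 0.247  0.437  1.598 -0.     1.107 -0.875] t 15.75 F [-0.12 -1.16  0.85] M [-0.102 -0.018  0.03 ] w 0.0436 pos [0.5353 0.173  0.1955] rpy [ 3.141 -0.     1.123]
```

Request:
move_arm --rows "0 0 0 0 0 0.08;0 0 0 0 0 0.08;0 0 0 0 0 0.08;0 0 0 0 0 0.08;0 0 0 0 0 0.08"

```text
time_s: 16.38
ee_pos: [0.5353, 0.173, 0.1955]
eef_rot: [3.141, 0.0, 0.712]
force: [-0.8, -0.6, 0.8]
grip_width: 0.0433
```

```bash
cat > w.py <<'E'
from h import *
import sys
plan([.5355,.173],.195,sensors.get_obs()['eef_rot'][2])
c=camera('scene')
cv2.imwrite(f'pics/{sys.argv[1]}.png',cv2.resize(c['color'][150:260,290:430],None,fx=5,fy=5,interpolation=cv2.INTER_CUBIC))
E
python3 w.py s7
```

```text
shift mm [0.1 0.1 0.5] rot [0. 0. 0.] q [ 2.480e-01  4.370e-01  1.598e+00 -1.000e-03  1.107e+00 -4.640e-01] t 16.375 F [-0.78 -0.61  0.76] M [-0.174 -0.021  0.157] w 0.0433 pos [0.5353 0.173  0.1955] rpy [3.141 0.    0.712]
```

View pics/s7.png

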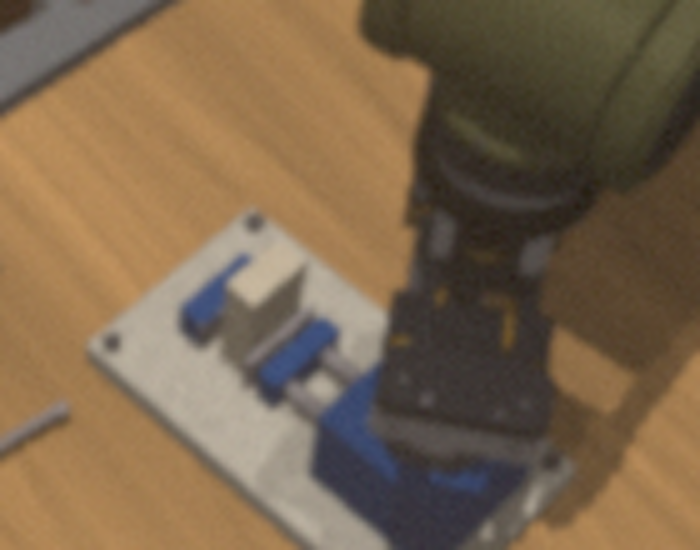

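The jaw at (295,360) has closed in on the prism as the cap turned; moment is about 0.16 N m. Continuing.

Request:
move_arm --rows "0 0 0 0 0 0.08;0 0 0 0 0 0.08;0 0 0 0 0 0.08;0 0 0 0 0 0.08"

```text
time_s: 16.92
ee_pos: [0.5354, 0.1731, 0.1955]
eef_rot: [3.141, -0.0, 0.385]
force: [0.2, -0.5, 1.6]
grip_width: 0.0436
```

```bash
python3 w.py s8
```

```text
shift mm [0.1 0.1 0.5] rot [ 0.001 -0.    -0.   ] q [ 2.480e-01  4.370e-01  1.598e+00 -1.000e-03  1.107e+00 -1.370e-01] t 16.925 F [ 0.16 -0.47  1.65] M [-0.224 -0.022  0.189] w 0.0436 pos [0.5354 0.1731 0.1955] rpy [ 3.141 -0.     0.385]
```

View pics/s8.png

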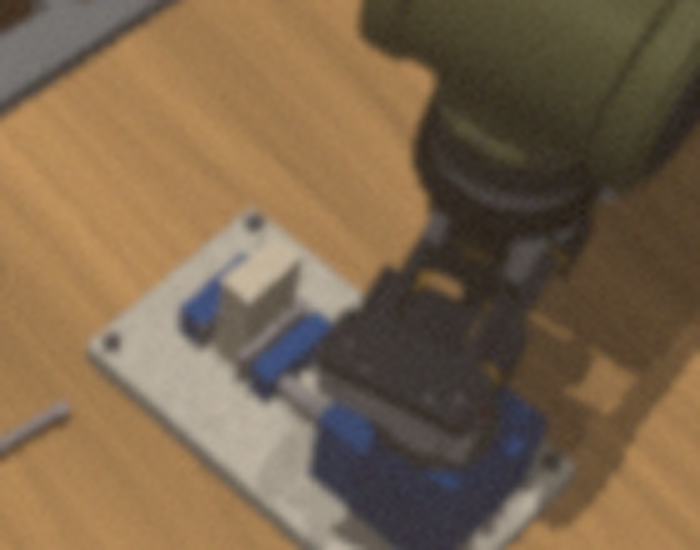

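The prism now slides with the jaw. I'm shortening the steps and watching the moment.

Request:
move_arm --rows "0 0 0 0 0 0.06;0 0 0 0 0 0.06"

```text
time_s: 17.23
ee_pos: [0.5354, 0.1731, 0.1955]
eef_rot: [3.141, -0.0, 0.263]
force: [-0.2, -0.9, 0.5]
grip_width: 0.0435
```

```bash
python3 w.py s9
```

```text
shift mm [0.1 0.1 0.5] rot [ 0.001 -0.    -0.   ] q [ 2.480e-01  4.370e-01  1.598e+00 -1.000e-03  1.107e+00 -1.400e-02] t 17.225 F [-0.17 -0.95  0.53] M [-0.182  0.014  0.221] w 0.0435 pos [0.5354 0.1731 0.1955] rpy [ 3.141 -0.     0.263]
```

Request:
move_arm --rows "0 0 0 0 0 0.05"

```text
time_s: 17.4
ee_pos: [0.5354, 0.1731, 0.1955]
eef_rot: [3.141, -0.0, 0.212]
force: [-0.4, -0.7, 0.5]
grip_width: 0.0435
```

```bash
python3 w.py s10
```

```text
shift mm [0.1 0.1 0.5] rot [ 0.001 -0.    -0.   ] q [ 2.480e-01  4.370e-01  1.598e+00 -1.000e-03  1.107e+00  3.700e-02] t 17.4 F [-0.42 -0.65  0.5 ] M [-0.182 -0.009  0.218] w 0.0435 pos [0.5354 0.1731 0.1955] rpy [ 3.141 -0.     0.212]
```

View pics/s10.png

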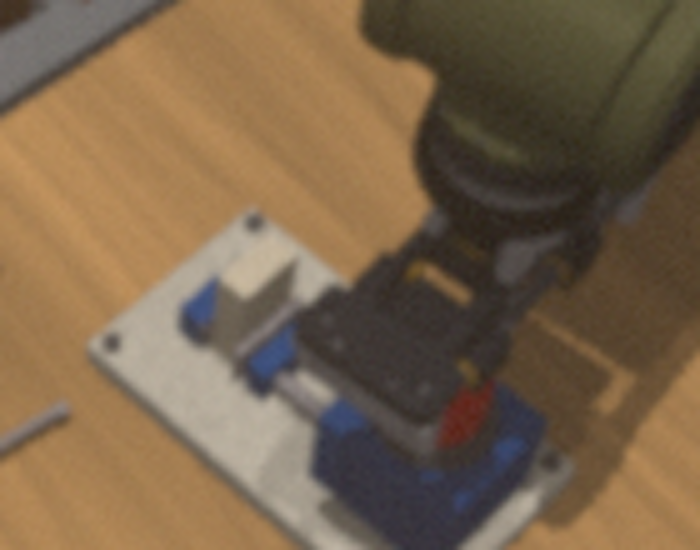

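The prism is nearly at the fixed jaw. It has turned 0.91 rad and the moment is 0.22.

Request:
move_arm --rows "0 0 0 0 0 0.05"

```text
time_s: 17.58
ee_pos: [0.5354, 0.1731, 0.1956]
eef_rot: [3.141, -0.001, 0.161]
force: [-1.2, -1.5, 0.2]
grip_width: 0.0435
```

```bash
python3 w.py s11
```

```text
shift mm [0.1 0.1 0.6] rot [ 0.001 -0.001 -0.   ] q [ 2.480e-01  4.370e-01  1.598e+00 -1.000e-03  1.107e+00  8.700e-02] t 17.575 F [-1.16 -1.54  0.25] M [-0.204 -0.016  0.126] w 0.0435 pos [0.5354 0.1731 0.1956] rpy [ 3.141e+00 -1.000e-03  1.610e-01]
```

Request:
move_arm --rows "0 0 0 0 0 0.05"

```text
time_s: 17.75
ee_pos: [0.5354, 0.1731, 0.1955]
eef_rot: [3.141, -0.001, 0.11]
force: [-0.3, -1.0, 0.9]
grip_width: 0.0435
```

```bash
python3 w.py s12
```

```text
shift mm [0.1 0.1 0.5] rot [ 0.001 -0.001 -0.   ] q [ 2.480e-01  4.370e-01  1.598e+00 -1.000e-03  1.107e+00  1.380e-01] t 17.75 F [-0.35 -1.02  0.94] M [-0.246 -0.014  0.181] w 0.0435 pos [0.5354 0.1731 0.1955] rpy [ 3.141e+00 -1.000e-03  1.100e-01]
```

Request:
move_arm --rows "0 0 0 0 0 0.05"

```text
time_s: 17.92
ee_pos: [0.5354, 0.1731, 0.1955]
eef_rot: [3.141, -0.001, 0.06]
force: [-0.3, -1.3, 0.7]
grip_width: 0.0433
```

```bash
python3 w.py s13
```

```text
shift mm [0.1 0.1 0.5] rot [ 0.001 -0.001 -0.   ] q [ 2.480e-01  4.370e-01  1.598e+00 -1.000e-03  1.107e+00  1.890e-01] t 17.925 F [-0.3  -1.29  0.7 ] M [-0.221  0.043  0.186] w 0.0433 pos [0.5354 0.1731 0.1955] rpy [ 3.141e+00 -1.000e-03  6.000e-02]
```

View pics/s13.png

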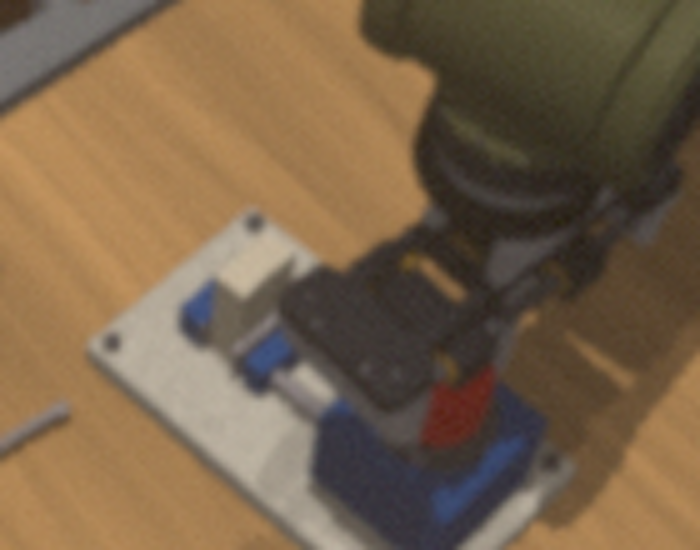

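Request:
move_arm --rows "0 0 0 0 0 0.05"

```text
time_s: 18.1
ee_pos: [0.5354, 0.1731, 0.1956]
eef_rot: [3.141, -0.001, 0.01]
force: [-0.4, -1.9, 0.5]
grip_width: 0.0433
```

```bash
python3 w.py s14
```

```text
shift mm [0.1 0.1 0.6] rot [ 0.001 -0.001 -0.   ] q [ 2.480e-01  4.370e-01  1.598e+00 -1.000e-03  1.107e+00  2.390e-01] t 18.1 F [-0.36 -1.92  0.47] M [-0.307 -0.025  0.299] w 0.0433 pos [0.5354 0.1731 0.1956] rpy [ 3.141e+00 -1.000e-03  1.000e-02]
```

Request:
move_arm --rows "0 0 0 0 0 0.05"

```text
time_s: 18.27
ee_pos: [0.5354, 0.1731, 0.1955]
eef_rot: [3.141, -0.001, -0.04]
force: [-0.9, -1.6, 1.3]
grip_width: 0.0435
```

```bash
python3 w.py s15
```

```text
shift mm [0.1 0.1 0.5] rot [ 0.001 -0.001 -0.   ] q [ 2.480e-01  4.370e-01  1.598e+00 -1.000e-03  1.107e+00  2.890e-01] t 18.275 F [-0.88 -1.59  1.28] M [-0.169 -0.05   0.424] w 0.0435 pos [0.5354 0.1731 0.1955] rpy [ 3.141e+00 -1.000e-03 -4.000e-02]
```

The moment is rising (0.19, 0.30, 0.42), so the jaws are gripping. I keep turning in small steps until it levels off.

Request:
move_arm --rows "0 0 0 0 0 0.04"

```text
time_s: 18.45
ee_pos: [0.5354, 0.1731, 0.1956]
eef_rot: [3.14, -0.001, -0.08]
force: [-0.2, -1.2, 1.0]
grip_width: 0.0435
```

```bash
python3 w.py s16
```

```text
shift mm [0.1 0.1 0.6] rot [ 0.001 -0.001 -0.   ] q [ 0.248  0.437  1.598 -0.002  1.107  0.329] t 18.45 F [-0.16 -1.23  0.97] M [-0.253  0.008  0.486] w 0.0435 pos [0.5354 0.1731 0.1956] rpy [ 3.14e+00 -1.00e-03 -8.00e-02]
```

Request:
move_arm --rows "0 0 0 0 0 0.04"

```text
time_s: 18.62
ee_pos: [0.5354, 0.1731, 0.1955]
eef_rot: [3.14, -0.001, -0.12]
force: [-1.0, -0.7, 0.5]
grip_width: 0.0432
```

```bash
python3 w.py s17
```

```text
shift mm [0.1 0.1 0.5] rot [ 0.001 -0.001 -0.   ] q [ 0.248  0.437  1.598 -0.002  1.107  0.368] t 18.625 F [-0.97 -0.68  0.48] M [-0.253 -0.02   0.474] w 0.0432 pos [0.5354 0.1731 0.1955] rpy [ 3.14e+00 -1.00e-03 -1.20e-01]
```

Request:
move_arm --rows "0 0 0 0 0 0.04"

```text
time_s: 18.8
ee_pos: [0.5354, 0.1731, 0.1955]
eef_rot: [3.14, -0.001, -0.159]
force: [-0.5, -2.0, 1.4]
grip_width: 0.0436
```

```bash
python3 w.py s18
```

```text
shift mm [0.1 0.1 0.5] rot [ 0.001 -0.001 -0.   ] q [ 0.248  0.437  1.598 -0.002  1.107  0.408] t 18.8 F [-0.51 -1.96  1.41] M [-0.236 -0.02   0.54 ] w 0.0436 pos [0.5354 0.1731 0.1955] rpy [ 3.14e+00 -1.00e-03 -1.59e-01]
```

View pics/s18.png

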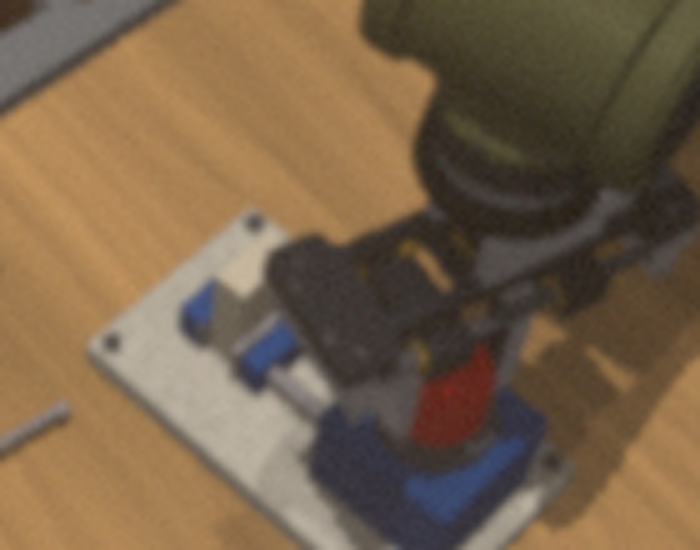

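The moment levels at about 0.5 from yaw -0.08 on, so the clutch slips. I want about 0.2 rad in all, so 0.1 more.

Request:
move_arm --rows "0 0 0 0 0 0.05"

```text
time_s: 18.98
ee_pos: [0.5354, 0.1731, 0.1955]
eef_rot: [3.14, -0.001, -0.209]
force: [-0.2, -1.0, 0.5]
grip_width: 0.0435
```

```bash
python3 w.py s19
```

```text
shift mm [0.1 0.1 0.5] rot [ 0.001 -0.001 -0.   ] q [ 0.248  0.437  1.598 -0.002  1.107  0.458] t 18.975 F [-0.16 -0.98  0.49] M [-0.282  0.052  0.512] w 0.0435 pos [0.5354 0.1731 0.1955] rpy [ 3.14e+00 -1.00e-03 -2.09e-01]
```

Request:
move_arm --rows "0 0 0 0 0 0.05;0 0 0 0 0 0"

```text
time_s: 19.27
ee_pos: [0.5354, 0.1731, 0.1955]
eef_rot: [3.14, -0.001, -0.256]
force: [-0.6, -1.1, 1.0]
grip_width: 0.0437
```

```bash
python3 w.py s20
```

```text
shift mm [0.1 0.1 0.5] rot [ 0.001 -0.001 -0.   ] q [ 0.248  0.437  1.598 -0.002  1.107  0.505] t 19.275 F [-0.58 -1.06  1.04] M [-0.204  0.019  0.045] w 0.0437 pos [0.5354 0.1731 0.1955] rpy [ 3.14e+00 -1.00e-03 -2.56e-01]
```

Request:
move_arm --rows "0 0 0 0 0 0;0 0 0 0 0 0;0 0 0 0 0 0;0 0 0 0 0 0;0 0 0 0 0 0" --grip 0.6

```text
time_s: 19.95
ee_pos: [0.5354, 0.1733, 0.1954]
eef_rot: [3.141, -0.001, -0.253]
force: [0.3, -0.4, 0.3]
grip_width: 0.075
```

Request:
move_arm --rows "0 0 -10 0 0 0;0 0 -25 0 0 0;0 0 -30 0 0 0;0 0 -30 0 0 0;-20 0 -20 0 0 0;-40 0 0 0 0 0;-40 0 0 0 0 0;-40 0 0 0 0 0;-20 0 0 0 0 0;0 0 0 0 0 0;0 0 0 0 0 0"

```text
time_s: 21.32
ee_pos: [0.3762, 0.214, 0.3211]
eef_rot: [-3.137, -0.007, -0.253]
force: [0.5, -0.4, 0.0]
grip_width: 0.0752
```

Run:
```python
from h import *
plan([.4,.2],.3,-.25)
for n in ['scene','top']:
    c=camera(n);P=cloud(c);V=w2v(P); np.savez(f'{n}9.npz',P=P,c=c['color'])
    cv2.imwrite(f'pics/{n}9f.png',c['color'])
    c0=(slice(185,265),slice(310,410)) if n=='scene' else (slice(190,250),slice(245,335))
    cv2.imwrite(f'pics/{n}9.png',cv2.resize(c['color'][c0],None,fx=7,fy=7,interpolation=cv2.INTER_CUBIC))
    mt=(P[...,2]>.083)&(P[...,2]<.1)&(abs(V[...,0])<.04)&(V[...,1]<-.02)&(V[...,1]>-.08)
    print(n,cv2.minAreaRect((V[mt]*1000).astype(np.float32)),np.median(P[mt][:,2]))
```

```text
shift mm [26.4  7.7 21.2] rot [-0.005 -0.007 -0.003] q [ 4.330e-01  1.500e-02  1.807e+00 -1.000e-03  1.311e+00  6.860e-01] t 21.325 F [ 0.51 -0.4   0.02] M [-0.056 -0.09   0.011] w 0.0752 pos [0.3762 0.214  0.3211] rpy [-3.137 -0.007 -0.253]
scene ((-0.1824512481689453, -56.66153335571289), (40.59675598144531, 20.416534423828125), 0.18329736590385437) 0.08942512869742136
top ((-0.09857177734375, -57.58693313598633), (39.675445556640625, 19.96139144897461), 1.3119195699691772) 0.08884561654594036
```

View pics/scene9.png

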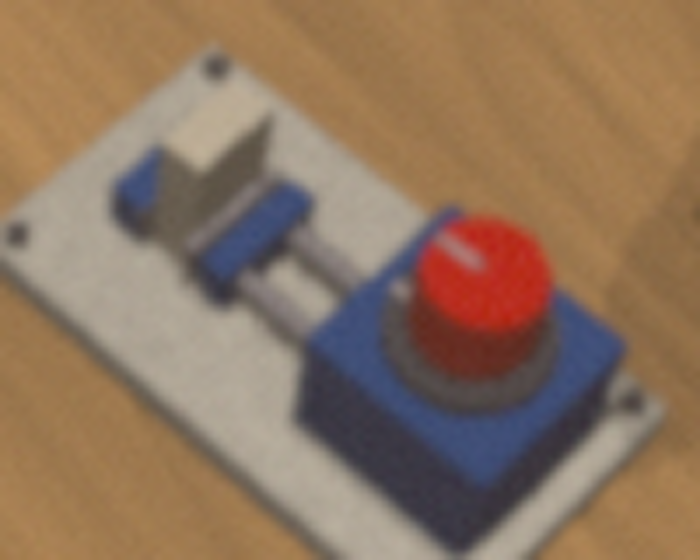

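View pics/top9.png

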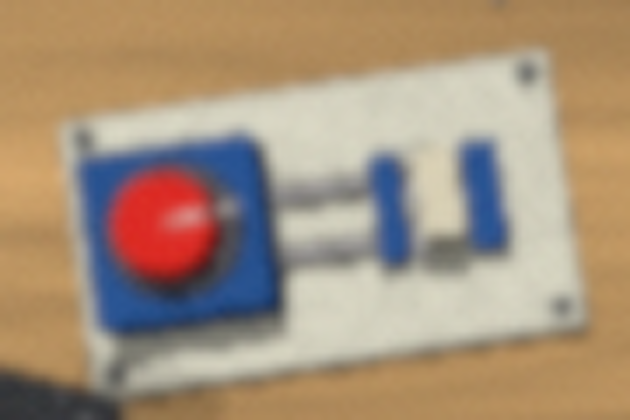

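View pics/scene9f.png

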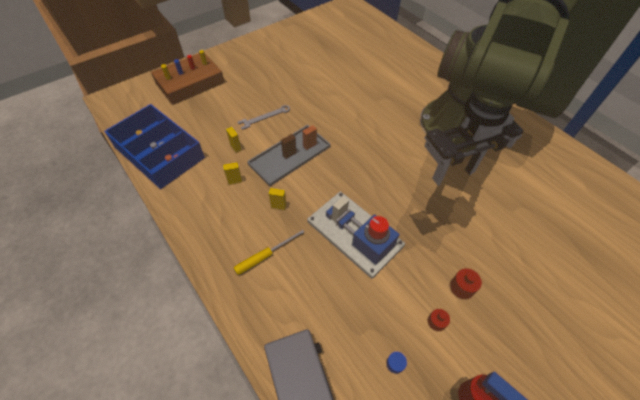

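Prism gripped upright between the jaws, at scene crop (215,170). The cap line at (460,250) is left of its start, and the collar mark shows at (400,290). I'll measure the angle between them.

Run:
```python
from h import *
K={}
for n in ['scene','top']:
    c=camera(n);Kc=np.array(c['mtx']);pos=np.array(c['position']);Rm=R.from_euler('xyz',c['attitude']).as_matrix()
    h,w=400,640;u,v=np.meshgrid(np.arange(w),np.arange(h))
    ray=np.stack([(u-Kc[0,2])/Kc[0,0],(v-Kc[1,2])/Kc[1,1],np.ones((h,w))],-1)@Rm.T
    for tag in ['0','9']:
        img=np.load(f'{n}{tag}.npz')['c'].astype(float)
        ax=np.array([.5355,.1730])
        for name,z,r0,r1 in [('line',.128,0.001,.021),('mark',.091,.023,.031)]:
            t=(z-pos[2])/ray[...,2];Q=pos+ray*t[...,None];d=Q[...,:2]-ax;r=np.hypot(d[...,0],d[...,1])
            m=(r>r0)&(r<r1)
            sat=img[...,2]-img[...,2]
            wgt=img[...,1] if name=='line' else img.min(-1)-0
            # mask out blue/red for mark: use min channel brightness
            th=np.degrees(np.arctan2(d[...,1],d[...,0]))
            val=wgt[m];thr=np.percentile(val,60) if name=='line' else np.percentile(val,85)
            ww=np.clip(val-thr,0,None)
            if name=='mark': # restrict to peak neighbourhood
                k=np.argmax(val); sel=abs((th[m]-th[m][k]+180)%360-180)<20; ww=ww*sel
            dd=d[m]; print(n,tag,name,'peak',val.max(),'mean dir deg',round(float(np.degrees(np.arctan2((ww*dd[:,1]).sum(),(ww*dd[:,0]).sum()))),1))
```

```text
scene 0 line peak 120.0 mean dir deg -18.6
scene 0 mark peak 103.0 mean dir deg -7.3
scene 9 line peak 117.0 mean dir deg -94.5
scene 9 mark peak 116.0 mean dir deg -74.1
top 0 line peak 122.0 mean dir deg -2.4
top 0 mark peak 105.0 mean dir deg -4.3
top 9 line peak 127.0 mean dir deg -76.1
top 9 mark peak 126.0 mean dir deg -71.3
```

Run:
```python
from h import *
for n in ['scene','top']:
    c=camera(n);Kc=np.array(c['mtx']);pos=np.array(c['position']);Rm=R.from_euler('xyz',c['attitude']).as_matrix()
    def proj(X):
        q=(X-pos)@Rm; return (q[...,:2]/q[...,2:]*Kc[0,0]+[Kc[0,2],Kc[1,2]])
    for tag in ['0','9']:
        img=np.load(f'{n}{tag}.npz')['c']
        g=img.astype(np.float32)
        # cap centre: fit by red-mask centroid over disc
        hs=img.astype(int); red=((hs[...,2]-hs[...,0]>60)&(hs[...,2]>120)).astype(np.float32)
        best=None
        th=np.linspace(0,2*np.pi,720,endpoint=False)
        for dx in np.arange(-3,3.1,.5):
          for dy in np.arange(-3,3.1,.5):
            cc=np.array([.5355+dx/1e3,.173+dy/1e3])
            def ring(r,z):
                X=np.stack([cc[0]+r*np.cos(th),cc[1]+r*np.sin(th),np.full_like(th,z)],-1)
                p=proj(X).astype(np.float32); return cv2.remap(g,p[None,:,0],p[None,:,1],cv2.INTER_LINEAR)[0]
            i=ring(.0195,.128);o=ring(.0245,.128)
            s=((i[:,2]-i[:,0])-(o[:,2]-o[:,0])).mean()
            if best is None or s>best[0]: best=(s,cc)
        cc=best[1]
        L=sum(ring(r,.128)[:,1] for r in np.arange(.006,.019,.002)) if False else None
        def ringc(r,z):
            X=np.stack([cc[0]+r*np.cos(th),cc[1]+r*np.sin(th),np.full_like(th,z)],-1)
            p=proj(X).astype(np.float32); return cv2.remap(g,p[None,:,0],p[None,:,1],cv2.INTER_LINEAR)[0]
        L=sum(ringc(r,.128)[:,1] for r in np.arange(.008,.0165,.002)); M=sum(ringc(r,.091).min(-1) for r in np.arange(.025,.0295,.001))
        def pk(a):
            a=cv2.GaussianBlur(np.tile(a,3)[None],(0,0),4)[0][720:1440]; k=a.argmax(); i=(np.arange(-40,41)+k)%720; w=np.clip(a[i]-np.median(a)-0.3*(a[k]-np.median(a)),0,None)
            return ((np.degrees(th[k])+(w*np.arange(-40,41)).sum()/w.sum()*.5)+180)%360-180
        print(n,tag,cc,'line',round(pk(L),1),'mark',round(pk(M),1))
```

```text
scene 0 [0.5345 0.173 ] line -9.2 mark -6.4
scene 9 [0.534 0.173] line -85.0 mark -70.9
top 0 [0.5345 0.172 ] line -5.4 mark -0.7
top 9 [0.5345 0.172 ] line -77.4 mark -68.2
```

The moment record puts slip at about 0.18 rad. The two camera estimates are 0.20 (scene) and 0.08 (top). All are inside 0.05 to 0.52, and the others look unmoved, so I'm handing in.

Run:
```python
from station import ctrl
print(ctrl.hand_in())
```

```text
the job is handed in; nothing more can be done
None
```

I stood the pale mortar prism centrally between the open jaws, released it, and turned the red cap clockwise about 1.38 rad in one 40 N grip. I then let go, backed the arm clear and handed the job in at about 21.5 s. No verdict is reported.

**Clutch slip:**
- The moment rose from about 0.2 to 0.5 N m and levelled off for the last 0.18 rad or so.
- My camera estimates of the line-to-mark angle disagree. A first rough fit gave 0.16 (scene) and 0.12 rad (top); a refined fit gave 0.20 (scene) and 0.08 rad (top). All are within the 0.05 to 0.52 rad allowed, but the top view's refined value is close to the lower limit.

**Prism:** In the final pictures it stands with its top at 89 mm, about 0 mm off centre in x, at y = -57 mm of the vise, between both jaws. I had no direct reading of the grip force on it.

**Other objects:** The other prisms, the weights and the tools look unmoved in the last scene picture; I did not measure them. The arm stands clear of everything.

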